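# Close up the load on a roller mixer and start it

## Task

On the bench roller mixer, roll the white bottle along over the rollers by pushing gently on its top, until it settles in the free bay right beside the capped tube; do not pick it up and leave the tube lying undisturbed in its end bay. Then switch the mixer on by pressing down the raised half of the rocker switch on its control strip.

Things in the scene. Friction and masses are not known exactly. Their poses are not given: they have to be found in the camera images.
- mixer: Fixed white roller mixer, 262 x 292 mm, on the worktop, turned up to 0.2 rad. Origin: centre of its footprint, on the worktop; x points away from the robot along the rollers, y left across them, z up. Control housing in front (x = -131 to -75 mm) 90 mm high, rear plate (x = 117 to 131 mm) 86 mm high.
- rollers (a point): Crown of the middle roller, 82 mm above the worktop; mixer x = 21, y = 0 mm. Five parallel black rubber rollers, 40 mm in diameter, held still by their drive, axes 62 mm above the worktop at mixer y = -104, -52, 0, 52, 104 mm, from x = -71 to 113 mm. Between them lie four bays (valleys) at y = -78, -26, 26, 78 mm.
- bottle_mid (a point): Point on the axis of the white plastic bottle (smooth body 72 mm in diameter, 168 mm long with its 40 mm cap, 0.3 to 0.5 kg), 75 mm from its bottom; full diameter for 45 mm either way. It lies along the rollers, cap away from the robot, in either end bay. This point is 112 mm above the worktop in a bay (top of bottle 148 mm), 118 mm when crossing a roller's crown.
- bottle: The same bottle: origin at the centre of its bottom, z along its axis to the cap; its own x axis points straight down at the start and turns as it rolls, about 1.5 rad per roller crossed. Past a crown it drops into the next bay by itself. Dragged along at its top it rolls over a roller; pushed from behind at mid-height it may jam and slide without turning.
- tube_mid (a point): Point on the axis of a clear 115 mm plastic tube with a 33 mm cap (28 mm body, 50 g), lying in the end bay at the other end from the bottle, about 86 mm above the worktop. The bottle's goal is the inner bay next to it (52 mm from the tube, two bays from where the bottle starts); settled there, the bottle clears the tube by about 5 mm.
- rocker (a joint): Angle of the black rocker switch, 25 x 42 mm, on top of the control housing in the middle of the mixer's width: 0 to 0.05 rad off, its left (+y) half standing up; 0.30 rad on, left half down. It stays where it is left and takes about 2 to 3 N on the raised half.
- rocker_raised (a point): On top of the raised left half of the rocker, 13 mm from its pivot, about 102 mm above the worktop while off; the press takes it about 4 mm down.
- beaker: Small glass beaker, 52 mm wide, 70 mm high, standing behind and to the left of the mixer; bystander. Origin under its centre.
- bottle_small: Small glass bottle with a red cap, 47 mm wide, 103 mm high, standing near the beaker; bystander. Origin under its centre.
- bottle_100: Small glass bottle with a blue cap, 47 mm wide, 103 mm high, standing to the left of the mixer; bystander. Origin under its centre.

How it is judged:
By the outcome, as a careful person would: the job done as asked, in the order asked, and still so for the second after the job is handed in, with the robot touching nothing.
It also fails if it takes over 43 s, if anything falls off the work surface, if the arm or the gripper's body presses on something with over 40 N, if the wrist force passes 120 N, or if a joint passes its speed limit or range.

## Robot

A 6-joint arm with a two-finger parallel gripper is mounted at the origin on a cart in front of the work surface, level with it; the furniture and walls round the work are solid. World frame = base frame: x ahead of the robot, y to its left, z up, the work surface at z = 0. Lengths are in m, angles in rad, forces in N, time in s.
With the tool pointing down it reaches from about 0.3 to 0.775 m from the base axis. Payload 14.6 kg.
Tool frame: the origin (TCP) lies between the finger pads; the fingertips stand robot.finger_overhang ahead of it and the grasp point (between the pads) lies 8 mm behind it (robot.finger_overhang is the distance from the TCP to the fingertips, in m); z points along the fingers, y is the line along which they close (so a half turn about z gives the same grasp; the last joint's range is limited). The gripper opens to 94 mm and grips with 3 to 60 N. Pads are 16 mm wide; open, the fingers measure 119 mm over their backs; the gripper's body (75 mm by 177 mm) begins 78 mm behind the grasp point.
Start: joints at [-1.2, 0.3, 1.521, -0, 1.321, -0.067], TCP at [0.233, -0.498, 0.216] pointing down, gripper open.
Joint ranges: [-3.03, 3.03], [-0.79, 2.21], [0.23, 2.52], [-1.04, 4.18], [0, 3.07], [-2.55, 2.55]. Speed limits (rad/s): [2.22, 2.22, 2.57, 3.14, 3.14, 3.14].

## Interface

Orientations are given as [roll, pitch, yaw] about the fixed x, y, z axes, in that order (R = Rz(yaw) Ry(pitch) Rx(roll)).
In Python, from workcell import robot gives the robot as it stands. The module is installed in compiled form; this text tells all that it offers.
- The arm moves only by the tool jog_arm, never from a script. Its argument "targets" is a list that holds one entry, the list of rows, each a list of 6 numbers: the shift along the tool's x, y, z in mm, then the turn, a rotation vector about the tool's x, y, z in degrees. A call has 1 to 10 rows; each row is the pose to reach, as a shift and turn from the pose commanded when the call began, along the tool's axes at that moment; what a row does not reach only later rows make up. A row lasts 1/8 s, in which the tool goes at most 62.5 mm and 10.7 degrees, less where a joint would pass 70% of its speed; a pose out of reach is approached as far as the arm can. A call with a gripper value outside its range is refused whole. "hand" is the finger opening in mm, from 0 to 94, set as the call begins (left out, the last holds). The fingers move at their own pace and stop on an object; the grip force is fixed at half the most. Time passes only in rows, so rows that repeat a pose let the fingers close. It gives the time, the measured TCP pose, the force, the opening and the grip force at its end, in the units of the state.
- robot.get_state(): the state, without advancing time (a new reading comes with each control period).
- robot.snapshot(name): name is "scene" or "side" or "wrist"; returns (picture, depth): 420x560x3 uint8, blue, green, red; 420x560 float32, m along the optical axis (not along the pixel's ray), 0 where there is no reading.
- robot.camera_params(name): a dict with "fx", "fy", "cx", "cy" (pixels), "k1" (the pictures are not rectified: a ray, as slopes to the right and down, at radius r is drawn at 1 + k1 r^2 times it, then the intrinsics apply), "T" (4x4, takes a point from camera to world coordinates). Camera axes: x right, y up, looking along -z (the intrinsics and any distortion apply to the point x, -y, -z); pixel columns grow to the right and rows downward; lengths in m; the calibration is good to about 2 mm. A picture is of the moment at which its call begins: read the wrist's pose just before it. camera_params takes no time and is no camera call; for the wrist camera it gives the pose at the moment of the call.
- robot.hand_in(): hands the job in; it is judged then, once.
The state is a dict: "clock": time; "joint_positions": joint angles; "joint_velocities": joint speeds; "joint_efforts": joint torques, N m; "eef_pos": TCP position; "orientation": TCP orientation; "contact_force": force on the tool from outside, world axes, zero at the start; "torque": the same for the moment, N m; "finger_gap": finger opening in m; "grip_force": force on a finger pad.
Only numpy, scipy, OpenCV 4.12 (cv2) and the standard library are available. Lean on these libraries where they do the work, as an engineer would, in place of code of your own. Each camera call takes 0.05 s, during which the arm holds its last target. There are 200 camera calls.

## Working session

There is one attempt and no reset: what is moved stays moved. The work goes in short steps, Python scripts to look and compute and a tool call to move; the robot and the scene stay as the last step left them, time stands still between calls to the robot, and variables do not carry over. Pictures are saved under pics/ and viewed, at most 10 in all, crops included, and the job is handed in when it is done.

Besides the shell and the picture viewer there is one more tool, called after "Call:" by a JSON object that holds its "op" and its "data", one argument or row to a line. jog_arm: Moves the arm, as the interface text tells. Its arguments: {"type":"object","properties":{"targets":{"type":"array","items":{"type":"array","items":{"type":"array","items":{"type":"number"}}}},"hand":{"type":"number"}},"required":["targets"]}

```bash
mkdir -p pics
cat > h.py <<'E'
import numpy as np, cv2
from workcell import robot
def snap(n,name=None):
    p=robot.camera_params(n); im,d=robot.snapshot(n)
    if name: cv2.imwrite(f'pics/{name}.png',im)
    return p,im,d
def pts(p,d):
    h,w=d.shape; v,u=np.mgrid[:h,:w].astype(float)
    K=np.array([[p['fx'],0,p['cx']],[0,p['fy'],p['cy']],[0,0,1.]])
    uv=np.stack([u.ravel(),v.ravel()],1)[:,None]
    s=cv2.undistortPoints(uv,K,np.array([p['k1'],0,0,0.]))[:,0]
    z=d.ravel()
    c=np.stack([s[:,0]*z,-s[:,1]*z,-z,np.ones_like(z)],1)
    return (c@np.array(p['T']).T)[:,:3].reshape(h,w,3)
E
python3 - <<'E'
from h import *
print(robot.get_state(), robot.finger_overhang)
ims=[]
for n in ['scene','side']:
    p,im,d=snap(n,n); P=pts(p,d); np.save(n+'P.npy',P); np.save(n+'I.npy',im)
    print(n,np.round(np.array(p['T']),3).tolist(), p['fx'],p['k1'],(d>0).mean())
E
```

```text
{'clock': 0.0, 'joint_positions': array([-1.19961892e+00,  3.00465101e-01,  1.52158724e+00, -1.68669145e-05,
        1.32074439e+00, -6.65746125e-02]), 'joint_velocities': array([-1.19122952e-03,  6.74143779e-04,  5.84084574e-04,  1.13935351e-03,
        9.43908472e-04, -8.26915054e-05]), 'joint_efforts': array([ 5.19327496e-04, -5.31811953e+01, -3.52741134e+01,  7.08593940e-02,
        2.43858341e-02, -8.56647557e-05]), 'eef_pos': array([ 0.23305739, -0.49788867,  0.21588702]), 'orientation': array([-3.14039016e+00, -6.38005674e-05,  4.37756160e-01]), 'contact_force': array([-0.08034046,  0.86295807, -0.85625349]), 'torque': array([ 0.00530743, -0.05838956,  0.02788064]), 'grip_force': 0.0, 'finger_gap': 0.09393776587568765} 0.011
scene [[0.919, 0.245, -0.31, 0.199], [-0.395, 0.604, -0.692, -0.846], [0.018, 0.758, 0.652, 0.751], [0.0, 0.0, 0.0, 1.0]] 443.6664964871808 -0.02981279772133371 0.9925807823129251
side [[0.957, 0.18, -0.226, 0.243], [-0.288, 0.546, -0.787, -1.093], [-0.018, 0.818, 0.575, 0.794], [0.0, 0.0, 0.0, 1.0]] 523.5078867093035 -0.1806895438981234 0.971845238095238
```

View pics/scene.png

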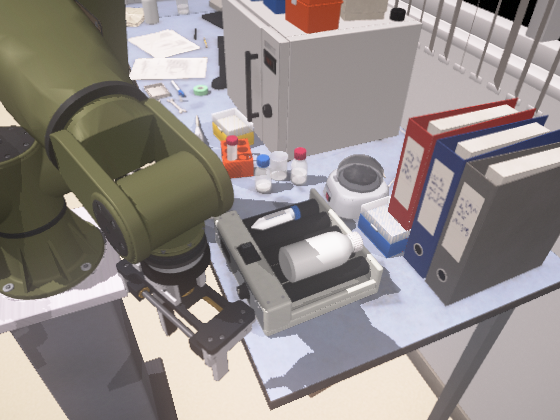

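View pics/side.png

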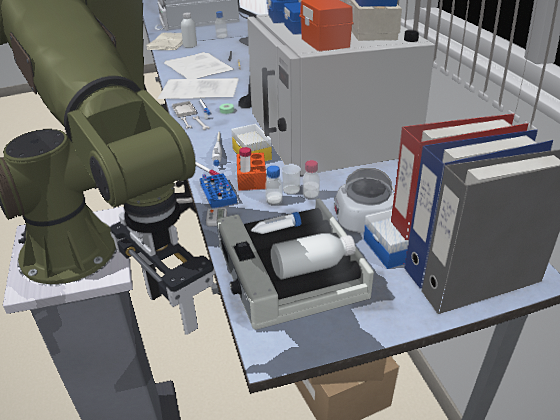

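The scene view shows the white bottle in the right-hand (-y) end bay around (315,258), the tube in the left end bay around (275,218), and the rocker on the housing near (243,250) in the side view. Next I'll measure them from depth.

Run:
```python
from h import *
for n,box in [('scene',(205,185,395,330)),('side',(210,195,380,335))]:
    P=np.load(n+'P.npy'); im=np.load(n+'I.npy')
    u0,v0,u1,v1=box
    m=np.zeros(P.shape[:2],bool); m[v0:v1,u0:u1]=1
    m&=(P[...,0]>.3)&(P[...,0]<.9)
    x,y,z=P[...,0],P[...,1],P[...,2]
    h=m&(abs(z-.0885)<.005)
    n_,lab,st,ce=cv2.connectedComponentsWithStats(h.astype(np.uint8))
    for i in np.argsort(-st[1:,4])[:4]+1:
        q=P[lab==i]
        (c,s,a)=cv2.minAreaRect((q[:,:2]*1000).astype(np.float32))
        print(n,'z~.09 comp',st[i],np.round(c),np.round(s),round(a,1),np.median(q[:,2]).round(4))
    t=m&(z>.125)
    n_,lab,st,ce=cv2.connectedComponentsWithStats(t.astype(np.uint8))
    i=np.argmax(st[1:,4])+1; q=P[lab==i]
    (c,s,a)=cv2.minAreaRect((q[:,:2]*1000).astype(np.float32))
    print(' bottle',np.round(c),np.round(s),round(a,1),'top',np.percentile(q[:,2],98), q[:,:2].min(0),q[:,:2].max(0))
    top=q[q[:,2]>.144]; print('  ridge',top.mean(0), cv2.fitLine(top[:,:2].astype(np.float32),cv2.DIST_L2,0,.01,.01).ravel())
    # rocker: dark points above housing
    g=im.max(2); r=m&(g<70)&(z>.086)&(z<.108)&(x<.47)
    q=P[r]; print(' rocker?',r.sum(),q.mean(0) if len(q) else '', q.min(0) if len(q) else '',q.max(0) if len(q) else '')
    hsv=cv2.cvtColor(im,cv2.COLOR_BGR2HSV)
    b=m&(hsv[...,0]>100)&(hsv[...,0]<125)&(hsv[...,1]>130)&(z>.07)&(z<.12); q=P[b]
    print(' tubecap',b.sum(),np.median(q,0))
    cv2.imwrite(f'pics/{n}_crop.png',cv2.resize(im[v0:v1,u0:u1],None,fx=3.2,fy=3.2,interpolation=cv2.INTER_CUBIC))
```

```text
scene z~.09 comp [ 214  210   78  104 2579] [ 399. -248.] [ 57. 293.] 2.6 0.0907
scene z~.09 comp [310 188  42  46 278] [ 623. -180.] [ 15. 175.] 2.6 0.0863
scene z~.09 comp [251 214  50  15 197] [ 492. -178.] [ 15. 115.] 83.3 0.0891
scene z~.09 comp [361 245  22  26 150] [ 631. -348.] [13. 72.] 2.3 0.086
 bottle [ 530. -326.] [ 68. 171.] 88.8 top 0.1493855605074684 [ 0.4451367  -0.35825839] [ 0.61546738 -0.28990676]
  ridge [ 0.50336374 -0.32283785  0.14684727] [ 0.99870485  0.05087806  0.5033637  -0.32283786]
 rocker? 277 [ 0.39854163 -0.25434974  0.09818406] [ 0.38314702 -0.27422924  0.09089848] [ 0.41667682 -0.22476299  0.1066815 ]
 tubecap 32 [ 0.54229264 -0.17473071  0.09921614]
side z~.09 comp [ 217  215   61   88 2100] [ 401. -248.] [ 56. 293.] 2.4 0.0885
side z~.09 comp [252 220  49  12 222] [ 493. -178.] [ 22. 112.] 83.3 0.0889
side z~.09 comp [355 249  18  24 108] [ 631. -345.] [12. 77.] 1.9 0.085
side z~.09 comp [350 195  30   7  94] [ 729. -134.] [19. 72.] 58.0 0.0886
 bottle [ 532. -327.] [ 63. 170.] 89.1 top 0.14697049755054845 [ 0.44704632 -0.35726727] [ 0.61684363 -0.29429752]
  ridge [ 0.49911587 -0.3224531   0.14546407] [ 0.99858123  0.05324943  0.49911585 -0.3224531 ]
 rocker? 280 [ 0.40052448 -0.25246259  0.09565805] [ 0.38371488 -0.36068441  0.08612427] [ 0.43278033 -0.20795911  0.10489951]
 tubecap 81 [ 0.54406745 -0.17452235  0.09541017]
```

View pics/side_crop.png

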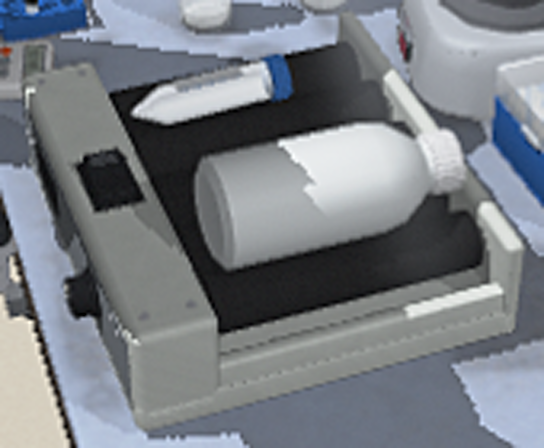

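The crop shows the rocker at about (112,178), the tube at top with its blue cap, and the bottle in the right end bay. Mixer yaw is about 0.047 rad and its origin about (0.503, -0.243). The bottle axis passes (0.521, -0.321), 78 mm right of centre as expected. I'll approach above and just behind the bottle's top, with the fingers nearly closed to form a flat pusher.

Call:
{"op": "jog_arm", "data": {
  "targets": [
    [[40, -2, 2, 0, 0, 3], [90, -4, 4, 0, 0, 6], [140, -6, 7, 0, 0, 10], [190, -8, 9, 0, 0, 14], [240, -10, 12, 0, 0, 17], [285, -12, 14, 0, 0, 20], [326, -14, 16, 0, 0, 22.4], [326, -14, 16, 0, 0, 22.4], [326, -14, 16, 0, 0, 22.4], [326, -14, 16, 0, 0, 22.4]]
  ],
  "hand": 10
}}

```text
clock: 1.35
eef_pos: [0.5217, -0.3479, 0.2006]
orientation: [3.142, 0.0, 0.046]
contact_force: [0.0, -0.1, 0.6]
finger_gap: 0.0104
grip_force: 0.0
```

Run:
```python
from h import *
s=robot.get_state(); print(s['clock'],s['eef_pos'],s['orientation'],s['contact_force'],s['finger_gap'])
p,im,d=snap('wrist','w1')
```

```text
1.35 [ 0.5217261  -0.34788258  0.20055166] [3.14154638e+00 7.62973733e-05 4.59519216e-02] [ 4.65350735e-04 -1.35396955e-01  5.92884996e-01] 0.0103878520836966
```

View pics/w1.png

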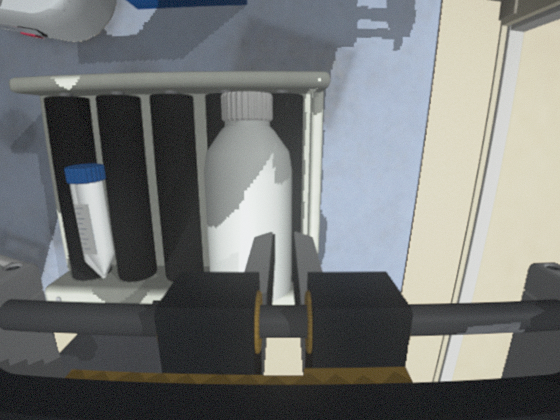

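The wrist view shows the bottle at (248,190) between the two right-hand rollers and the tube at (90,220) in the left bay. The fingertips are slightly to the right of the bottle's top, as planned. Now down to contact.

Call:
{"op": "jog_arm", "data": {
  "targets": [
    [[0, 0, 20, 0, 0, 0], [0, 0, 38, 0, 0, 0], [0, 0, 41, 0, 0, 0], [0, 0, 43, 0, 0, 0], [0, 0, 43, 0, 0, 0]]
  ]
}}

```text
clock: 2.02
eef_pos: [0.5226, -0.3474, 0.1579]
orientation: [3.141, -0.001, 0.047]
contact_force: [-0.1, -0.3, -0.9]
finger_gap: 0.01
grip_force: 0.0
```

Call:
{"op": "jog_arm", "data": {
  "targets": [
    [[0, 0, 1, 0, 0, 0], [0, 0, 2, 0, 0, 0], [0, 0, 2, 0, 0, 0]]
  ]
}}

```text
clock: 2.4
eef_pos: [0.5225, -0.3472, 0.1555]
orientation: [-3.142, 0.0, 0.047]
contact_force: [-1.2, -0.4, -1.0]
finger_gap: 0.0097
grip_force: 0.0
```

Call:
{"op": "jog_arm", "data": {
  "targets": [
    [[0, 0, 1, 0, 0, 0], [0, 0, 2, 0, 0, 0], [0, 0, 2, 0, 0, 0]]
  ]
}}

```text
clock: 2.78
eef_pos: [0.5225, -0.3472, 0.1533]
orientation: [-3.141, 0.0, 0.047]
contact_force: [0.4, 0.4, 0.0]
finger_gap: 0.01
grip_force: 0.0
```

Call:
{"op": "jog_arm", "data": {
  "targets": [
    [[0, 0, -2, 0, 0, 0], [0, 0, -2, 0, 0, 0], [0, -2, -2, 0, 0, 0], [0, -3, -2, 0, 0, 0], [0, -4, -2, 0, 0, 0]]
  ],
  "hand": 0
}}

```text
clock: 3.4
eef_pos: [0.5223, -0.3431, 0.1555]
orientation: [-3.142, -0.0, 0.047]
contact_force: [-0.5, 0.1, 0.2]
finger_gap: 0.0004
grip_force: 0.0
```

Call:
{"op": "jog_arm", "data": {
  "targets": [
    [[0, -1, 0, 0, 0, 0], [0, -2, 0, 0, 0, 0], [0, -3, 0, 0, 0, 0]]
  ]
}}

```text
clock: 3.78
eef_pos: [0.5222, -0.3402, 0.1554]
orientation: [-3.142, 0.0, 0.047]
contact_force: [0.5, 0.8, 0.3]
finger_gap: 0.0007
grip_force: 0.0
```

Call:
{"op": "jog_arm", "data": {
  "targets": [
    [[0, -1, 0, 0, 0, 0], [0, -2, 0, 0, 0, 0], [0, -3, 0, 0, 0, 0], [0, -4, 0, 0, 0, 0]]
  ]
}}

```text
clock: 4.28
eef_pos: [0.522, -0.3362, 0.1555]
orientation: [-3.142, -0.0, 0.047]
contact_force: [0.5, 0.7, 0.5]
finger_gap: 0.0007
grip_force: 0.0
```

Run:
```python
from h import *
p,im,d=snap('side')
c=cv2.resize(im[180:335,215:375],None,fx=3.8,fy=3.8,interpolation=cv2.INTER_CUBIC); cv2.imwrite('pics/s2.png',c)
```

```text
(no output)
```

View pics/s2.png

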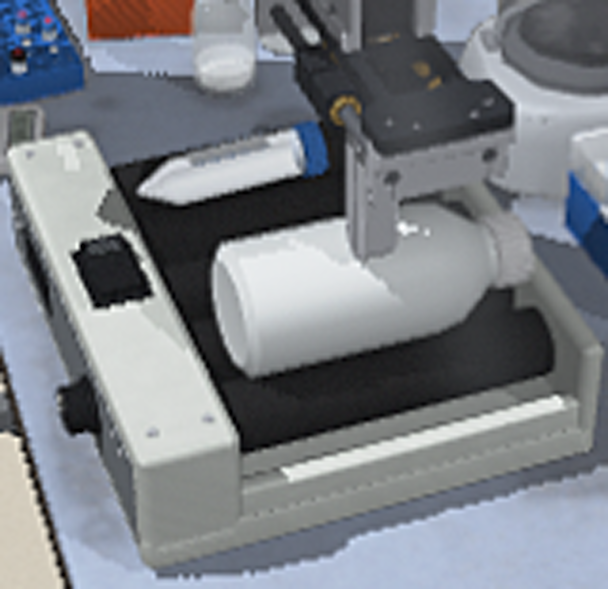

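The side crop shows the fingertip at (375,255) just at the bottle's near upper side, with the bottle still in its bay. I'll press down and probe.

Call:
{"op": "jog_arm", "data": {
  "targets": [
    [[0, 0, 1, 0, 0, 0], [0, -1, 1, 0, 0, 0], [0, -2, 1, 0, 0, 0]]
  ]
}}

```text
clock: 4.7
eef_pos: [0.522, -0.3347, 0.155]
orientation: [3.14, -0.001, 0.047]
contact_force: [-1.3, -4.8, 5.0]
finger_gap: 0.0007
grip_force: 3.2
```

Call:
{"op": "jog_arm", "data": {
  "targets": [
    [[0, -1, 0, 0, 0, 0], [0, -2, 0, 0, 0, 0], [0, -3, 0, 0, 0, 0]]
  ]
}}

```text
clock: 5.08
eef_pos: [0.522, -0.3322, 0.1559]
orientation: [3.139, -0.002, 0.047]
contact_force: [-1.5, -7.2, 10.2]
finger_gap: 0.0005
grip_force: 6.2
```

Call:
{"op": "jog_arm", "data": {
  "targets": [
    [[0, -2.5, -0.8, 0, 0, 0], [0, -5, -1.7, 0, 0, 0], [0, -7.5, -2.6, 0, 0, 0], [0, -10, -3.4, 0, 0, 0]]
  ]
}}

```text
clock: 5.58
eef_pos: [0.5215, -0.3222, 0.1596]
orientation: [3.139, -0.002, 0.047]
contact_force: [-2.5, -5.5, 11.4]
finger_gap: 0.0003
grip_force: 6.4
```

Call:
{"op": "jog_arm", "data": {
  "targets": [
    [[0, -2.5, -0.7, 0, 0, 0], [0, -5, -1.4, 0, 0, 0], [0, -7.5, -2.0, 0, 0, 0], [0, -10, -2.6, 0, 0, 0]]
  ]
}}

```text
clock: 6.08
eef_pos: [0.521, -0.312, 0.1621]
orientation: [3.139, -0.002, 0.047]
contact_force: [-0.8, -3.9, 10.9]
finger_gap: 0.0003
grip_force: 6.1
```

Call:
{"op": "jog_arm", "data": {
  "targets": [
    [[0, -2.5, -0.4, 0, 0, 0], [0, -5, -0.8, 0, 0, 0], [0, -7.5, -1.1, 0, 0, 0], [0, -10, -1.3, 0, 0, 0]]
  ]
}}

```text
clock: 6.58
eef_pos: [0.5206, -0.3017, 0.1634]
orientation: [3.14, -0.002, 0.047]
contact_force: [-2.6, -1.4, 12.4]
finger_gap: 0.0005
grip_force: 6.3
```

Call:
{"op": "jog_arm", "data": {
  "targets": [
    [[0, -2.5, -0.1, 0, 0, 0], [0, -5, -0.1, 0, 0, 0], [0, -7.5, -0.1, 0, 0, 0], [0, -10, 0, 0, 0, 0]]
  ]
}}

```text
clock: 7.08
eef_pos: [0.5201, -0.2915, 0.1634]
orientation: [3.14, -0.001, 0.047]
contact_force: [-3.6, 0.0, 13.3]
finger_gap: 0.0007
grip_force: 6.9
```

Call:
{"op": "jog_arm", "data": {
  "targets": [
    [[0, -2.5, 0.2, 0, 0, 0], [0, -5, 0.5, 0, 0, 0], [0, -7.5, 0.9, 0, 0, 0], [0, -10, 1.3, 0, 0, 0]]
  ]
}}

```text
clock: 7.58
eef_pos: [0.5197, -0.2814, 0.1626]
orientation: [3.14, -0.002, 0.047]
contact_force: [-5.9, 2.9, 18.8]
finger_gap: 0.0006
grip_force: 9.4
```

Call:
{"op": "jog_arm", "data": {
  "targets": [
    [[0, -3, 0.3, 0, 0, 0], [0, -6, 0.8, 0, 0, 0], [0, -9, 1.6, 0, 0, 0], [0, -12, 2.4, 0, 0, 0]]
  ]
}}

```text
clock: 8.07
eef_pos: [0.5193, -0.2689, 0.1597]
orientation: [3.141, -0.002, 0.047]
contact_force: [-2.6, 4.5, 15.5]
finger_gap: 0.0001
grip_force: 7.9
```

Call:
{"op": "jog_arm", "data": {
  "targets": [
    [[0, -3, 0.5, 0, 0, 0], [0, -6, 1, 0, 0, 0], [0, -9, 1, 0, 0, 0], [0, -12, 0, 0, 0, 0], [0, -15, -3, 0, 0, 0]]
  ]
}}

```text
clock: 8.7
eef_pos: [0.518, -0.2541, 0.1608]
orientation: [-3.141, 0.001, 0.047]
contact_force: [-0.3, 0.1, 0.7]
finger_gap: 0.0002
grip_force: 0.0
```

Call:
{"op": "jog_arm", "data": {
  "targets": [
    [[0, 0, -20, 0, 0, 0], [0, 0, -25, 0, 0, 0], [0, 20, -25, 0, 0, 0], [0, 40, -25, 0, 0, 0]]
  ]
}}

```text
clock: 9.2
eef_pos: [0.5198, -0.2958, 0.1854]
orientation: [-3.141, 0.001, 0.047]
contact_force: [0.2, 0.5, -0.6]
finger_gap: 0.0004
grip_force: 0.0
```

```bash
cat > m.py <<'E'
from h import *
import sys
s=robot.get_state(); print(s['clock'],s['eef_pos'],s['orientation'],s['contact_force'])
p,im,d=snap('side',sys.argv[1]); P=pts(p,d)
x,y,z=P[...,0],P[...,1],P[...,2]
R=np.array([[np.cos(.046),np.sin(.046)],[-np.sin(.046),np.cos(.046)]])
m=(z>.125)&(z<.156)&(x>.43)&(x<.63)&(y>-.38)&(y<-.14)&(im.min(2)>100)
Q=(P[m][:,:2]-[.503,-.2433])@R.T; Z=P[m][:,2]
print('n',m.sum(),'mixer-frame x',Q[:,0].min(),Q[:,0].max())
for a in np.arange(-.06,.06,.02):
    k=(abs(Q[:,0]-a)<.01)
    if k.sum()>20:
        A=np.c_[2*Q[k,1],2*Z[k],np.ones(k.sum())]; c=np.linalg.lstsq(A,Q[k,1]**2+Z[k]**2,rcond=None)[0]
        t=Z[k]>np.percentile(Z[k],85)
        print(round(a,3),'axis y,z',c[:2].round(4),'r',np.sqrt(c[2]+c[0]**2+c[1]**2).round(4),'top',Q[k,1][t].mean().round(4),Z[k].max().round(4))
E
python3 m.py s3
```

```text
9.2 [ 0.51980545 -0.29582439  0.18537075] [-3.14127988e+00  6.98693024e-04  4.67564734e-02] [ 0.21999297  0.48688692 -0.602019  ]
n 1374 mixer-frame x -0.05887892104115163 0.1101658268878305
-0.06 axis y,z [-0.0318  0.1264] r 0.0193 top -0.0272 0.1474
-0.04 axis y,z [-0.0286  0.1158] r 0.0301 top -0.0287 0.1474
-0.02 axis y,z [-0.0291  0.1157] r 0.0303 top -0.0284 0.1485
0.0 axis y,z [-0.0295  0.117 ] r 0.0288 top -0.0289 0.1478
0.02 axis y,z [-0.0307  0.1171] r 0.0281 top -0.0302 0.1492
0.04 axis y,z [-0.0325  0.1197] r 0.0254 top -0.0297 0.1488
```

Clean crossing: the bottle settled in the second bay, axis at about mixer y = -28 mm, still parallel to the rollers. Now the second crossing, with a braked descent.

Call:
{"op": "jog_arm", "data": {
  "targets": [
    [[0, -4, 14, 0, 0, 0], [0, -7.3, 26, 0, 0, 0], [0, -7.3, 30, 0, 0, 0], [0, -9.3, 30.5, 0, 0, 0], [0, -11.3, 31, 0, 0, 0]]
  ]
}}

```text
clock: 9.88
eef_pos: [0.5197, -0.2828, 0.1554]
orientation: [3.141, -0.001, 0.047]
contact_force: [0.8, -0.4, 1.0]
finger_gap: 0.0007
grip_force: 0.0
```

Call:
{"op": "jog_arm", "data": {
  "targets": [
    [[0, -1.5, 0, 0, 0, 0], [0, -3, 0, 0, 0, 0], [0, -5, 0, 0, 0, 0], [0, -6, 0, 0, 0, 0]]
  ]
}}

```text
clock: 10.38
eef_pos: [0.5196, -0.2778, 0.1564]
orientation: [3.139, -0.002, 0.047]
contact_force: [-0.9, -5.5, 8.7]
finger_gap: 0.0005
grip_force: 5.1
```

Call:
{"op": "jog_arm", "data": {
  "targets": [
    [[0, -2.5, -0.7, 0, 0, 0], [0, -5, -1.5, 0, 0, 0], [0, -7.5, -2.3, 0, 0, 0], [0, -10, -3, 0, 0, 0]]
  ]
}}

```text
clock: 10.88
eef_pos: [0.5192, -0.2677, 0.1595]
orientation: [3.14, -0.002, 0.047]
contact_force: [-0.6, -2.5, 9.8]
finger_gap: 0.0008
grip_force: 4.5
```

Call:
{"op": "jog_arm", "data": {
  "targets": [
    [[0, -2.5, -0.7, 0, 0, 0], [0, -5, -1.4, 0, 0, 0], [0, -7.5, -2.0, 0, 0, 0], [0, -10, -2.5, 0, 0, 0]]
  ]
}}

```text
clock: 11.38
eef_pos: [0.5187, -0.2572, 0.1614]
orientation: [3.141, -0.002, 0.047]
contact_force: [0.4, -1.2, 4.8]
finger_gap: 0.0005
grip_force: 2.4
```

Call:
{"op": "jog_arm", "data": {
  "targets": [
    [[0, -2.5, -0.4, 0, 0, 0], [0, -5, -0.8, 0, 0, 0], [0, -7.5, -1.1, 0, 0, 0], [0, -10, -1.3, 0, 0, 0]]
  ]
}}

```text
clock: 11.88
eef_pos: [0.5182, -0.2469, 0.1623]
orientation: [3.141, -0.001, 0.047]
contact_force: [3.2, -0.3, 5.2]
finger_gap: 0.0006
grip_force: 2.4
```

It looks like the tip slipped: its height suggests the bottle has advanced only about 11 mm. I'll let it roll back and restart with more preload.

Call:
{"op": "jog_arm", "data": {
  "targets": [
    [[0, 5, 1.2, 0, 0, 0], [0, 10, 2.6, 0, 0, 0], [0, 15, 4.4, 0, 0, 0], [0, 20, 5, 0, 0, 0], [0, 23, 0, 0, 0, 0], [0, 30, -20, 0, 0, 0], [0, 50, -20, 0, 0, 0], [0, 50, -20, 0, 0, 0]]
  ]
}}

```text
clock: 12.88
eef_pos: [0.5196, -0.2981, 0.1806]
orientation: [-3.141, 0.001, 0.045]
contact_force: [0.6, 0.2, 0.2]
finger_gap: 0.0006
grip_force: 0.0
```

```bash
python3 m.py s4
```

```text
12.875 [ 0.51963173 -0.29807076  0.18055433] [-3.14068993e+00  1.33595002e-03  4.54275766e-02] [0.57241795 0.22776163 0.24445289]
n 1331 mixer-frame x -0.0592188957769231 0.11029124861044198
-0.06 axis y,z [-0.0318  0.1279] r 0.0183 top -0.0286 0.1482
-0.04 axis y,z [-0.0282  0.1152] r 0.0309 top -0.0278 0.1484
-0.02 axis y,z [-0.0287  0.116 ] r 0.0298 top -0.0272 0.1473
0.0 axis y,z [-0.0295  0.1158] r 0.03 top -0.0293 0.1477
0.02 axis y,z [-0.0307  0.1161] r 0.0288 top -0.0306 0.1468
0.04 axis y,z [-0.0342  0.1214] r 0.0234 top -0.0327 0.1471
```

Call:
{"op": "jog_arm", "data": {
  "targets": [
    [[0, -4, 14, 0, 0, 0], [0, -6, 25, 0, 0, 0], [0, -6, 28, 0, 0, 0], [0, -8.5, 28, 0, 0, 0], [0, -11, 28, 0, 0, 0], [0, -12, 28.5, 0, 0, 0], [0, -13, 28.5, 0, 0, 0]]
  ]
}}

```text
clock: 13.8
eef_pos: [0.5198, -0.2845, 0.1541]
orientation: [3.14, -0.001, 0.047]
contact_force: [0.4, -4.6, 6.1]
finger_gap: 0.0006
grip_force: 3.6
```

Call:
{"op": "jog_arm", "data": {
  "targets": [
    [[0, -2.5, -0.9, 0, 0, 0], [0, -5, -1.9, 0, 0, 0], [0, -7.5, -3.0, 0, 0, 0], [0, -10, -4, 0, 0, 0]]
  ]
}}

```text
clock: 14.3
eef_pos: [0.5194, -0.2745, 0.1583]
orientation: [3.14, -0.002, 0.047]
contact_force: [0.5, -3.1, 5.7]
finger_gap: 0.0007
grip_force: 3.0
```

Call:
{"op": "jog_arm", "data": {
  "targets": [
    [[0, -2.5, -0.8, 0, 0, 0], [0, -5, -1.6, 0, 0, 0], [0, -7.5, -2.3, 0, 0, 0], [0, -10, -3, 0, 0, 0]]
  ]
}}

```text
clock: 14.8
eef_pos: [0.5189, -0.2642, 0.161]
orientation: [3.141, -0.001, 0.047]
contact_force: [-0.0, -2.6, 4.8]
finger_gap: 0.0003
grip_force: 2.6
```

Call:
{"op": "jog_arm", "data": {
  "targets": [
    [[0, -1, 0.7, 0, 0, 0], [0, -3, 0.4, 0, 0, 0], [0, -5.5, 0, 0, 0, 0], [0, -8, -0.4, 0, 0, 0]]
  ]
}}

```text
clock: 15.3
eef_pos: [0.5189, -0.2565, 0.1622]
orientation: [3.14, -0.003, 0.047]
contact_force: [1.3, -1.9, 11.0]
finger_gap: 0.001
grip_force: 5.6
```

Call:
{"op": "jog_arm", "data": {
  "targets": [
    [[0, -2, -0.2, 0, 0, 0], [0, -4, -0.5, 0, 0, 0], [0, -6, -0.7, 0, 0, 0], [0, -8, -0.8, 0, 0, 0]]
  ]
}}

```text
clock: 15.8
eef_pos: [0.5187, -0.2483, 0.163]
orientation: [3.14, -0.003, 0.047]
contact_force: [2.3, -0.6, 11.4]
finger_gap: 0.0008
grip_force: 5.4
```

Call:
{"op": "jog_arm", "data": {
  "targets": [
    [[0, -2.5, 0, 0, 0, 0], [0, -5, 0, 0, 0, 0], [0, -7.5, 0.1, 0, 0, 0], [0, -10, 0.2, 0, 0, 0]]
  ]
}}

```text
clock: 16.3
eef_pos: [0.5184, -0.2381, 0.1629]
orientation: [3.14, -0.004, 0.047]
contact_force: [2.8, 1.1, 11.0]
finger_gap: 0.0003
grip_force: 5.8
```

Call:
{"op": "jog_arm", "data": {
  "targets": [
    [[0, -2.5, 0.2, 0, 0, 0], [0, -5, 0.5, 0, 0, 0], [0, -7.5, 0.9, 0, 0, 0], [0, -10, 1.3, 0, 0, 0]]
  ]
}}

```text
clock: 16.8
eef_pos: [0.5183, -0.2278, 0.1617]
orientation: [3.141, -0.004, 0.047]
contact_force: [5.8, 1.8, 11.3]
finger_gap: 0.0005
grip_force: 5.5
```

```bash
python3 m.py s5
```

```text
16.8 [ 0.51829992 -0.22782778  0.16171905] [ 3.14055778 -0.00439776  0.04711954] [ 5.83907388  1.8272559  11.31057979]
n 1539 mixer-frame x -0.05805599395335069 0.11169623111061176
-0.06 axis y,z [-0.0038  0.1308] r 0.0201 top -0.0001 0.1531
-0.04 axis y,z [0.0002 0.1205] r 0.0313 top 0.0011 0.1545
-0.02 axis y,z [-0.0004  0.121 ] r 0.0308 top -0.0005 0.1548
0.0 axis y,z [-1.000e-04  1.205e-01] r 0.0311 top 0.0008 0.1558
0.02 axis y,z [-0.0029  0.1225] r 0.0279 top -0.002 0.1547
0.04 axis y,z [-0.0012  0.1201] r 0.0303 top -0.0001 0.1528
```

The bottle is on the middle crown, about 2 mm past it. Now the slow, braked descent, with the fingertip ahead of its top.

Call:
{"op": "jog_arm", "data": {
  "targets": [
    [[0, -2.5, 0.5, 0, 0, 0], [0, -5, 1.1, 0, 0, 0], [0, -7.5, 1.7, 0, 0, 0], [0, -10, 2.3, 0, 0, 0]]
  ]
}}

```text
clock: 17.35
eef_pos: [0.518, -0.2176, 0.1593]
orientation: [3.141, -0.005, 0.047]
contact_force: [7.3, 2.4, 8.7]
finger_gap: 0.0001
grip_force: 5.0
```

Call:
{"op": "jog_arm", "data": {
  "targets": [
    [[0, -1.5, 0.2, 0, 0, 0], [0, -3, 0.5, 0, 0, 0], [0, -4.5, 0.8, 0, 0, 0], [0, -6, 1.2, 0, 0, 0]]
  ]
}}

```text
clock: 17.85
eef_pos: [0.5171, -0.2116, 0.1573]
orientation: [-3.141, -0.003, 0.047]
contact_force: [4.4, 2.2, 5.4]
finger_gap: 0.0002
grip_force: 3.0
```

Call:
{"op": "jog_arm", "data": {
  "targets": [
    [[0, -1.5, 0.5, 0, 0, 0], [0, -3, 1.0, 0, 0, 0], [0, -4.5, 1.6, 0, 0, 0], [0, -6, 2.2, 0, 0, 0]]
  ]
}}

```text
clock: 18.35
eef_pos: [0.5161, -0.2055, 0.1548]
orientation: [-3.141, -0.001, 0.047]
contact_force: [0.5, 3.7, 6.1]
finger_gap: 0.0005
grip_force: 3.4
```

```bash
python3 m.py s6
```

```text
18.35 [ 0.51611122 -0.20545496  0.15476065] [-3.14076523e+00 -7.58499728e-04  4.69930957e-02] [0.50782046 3.65023317 6.0695814 ]
n 1462 mixer-frame x -0.05840320668041829 0.1103130775479502
-0.06 axis y,z [0.0084 0.1286] r 0.0205 top 0.0103 0.153
-0.04 axis y,z [0.0116 0.12  ] r 0.0302 top 0.0101 0.1519
-0.02 axis y,z [0.0114 0.1191] r 0.0308 top 0.011 0.1515
0.0 axis y,z [0.012  0.1191] r 0.0307 top 0.0126 0.1554
0.02 axis y,z [0.0106 0.1206] r 0.0294 top 0.013 0.1551
0.04 axis y,z [0.0105 0.1177] r 0.0306 top 0.0117 0.1507
```

Call:
{"op": "jog_arm", "data": {
  "targets": [
    [[0, -1.5, 0.4, 0, 0, 0], [0, -3, 0.9, 0, 0, 0], [0, -4.5, 1.4, 0, 0, 0], [0, -6, 1.9, 0, 0, 0]]
  ]
}}

```text
clock: 18.9
eef_pos: [0.5156, -0.2, 0.1523]
orientation: [-3.141, 0.0, 0.047]
contact_force: [1.1, 0.9, 1.3]
finger_gap: 0.0003
grip_force: 1.2
```

Call:
{"op": "jog_arm", "data": {
  "targets": [
    [[0, -1.5, 0.5, 0, 0, 0], [0, -3, 1.0, 0, 0, 0], [0, -4.5, 1.5, 0, 0, 0], [0, -6, 2.2, 0, 0, 0]]
  ]
}}

```text
clock: 19.4
eef_pos: [0.5152, -0.194, 0.1501]
orientation: [-3.141, 0.0, 0.047]
contact_force: [0.3, 1.4, 0.8]
finger_gap: 0.0004
grip_force: 0.5
```

Call:
{"op": "jog_arm", "data": {
  "targets": [
    [[0, -1.5, 0, 0, 0, 0], [0, -3, 0, 0, 0, 0], [0, -4.5, 0, 0, 0, 0], [0, -6, 0, 0, 0, 0]]
  ]
}}

```text
clock: 19.9
eef_pos: [0.515, -0.188, 0.1503]
orientation: [3.142, -0.0, 0.047]
contact_force: [0.4, 0.9, -0.4]
finger_gap: -0.0001
grip_force: 0.0
```

```bash
python3 m.py s7
```

```text
19.9 [ 0.51501382 -0.18803528  0.15027766] [ 3.14155002e+00 -2.71865574e-05  4.68055427e-02] [ 0.44795131  0.90436592 -0.35385259]
n 1282 mixer-frame x -0.05875760055794958 0.10982129997567594
-0.06 axis y,z [0.0208 0.127 ] r 0.0188 top 0.0251 0.1479
-0.04 axis y,z [0.0236 0.1158] r 0.03 top 0.0255 0.148
-0.02 axis y,z [0.0234 0.1151] r 0.0304 top 0.0239 0.1475
0.0 axis y,z [0.0247 0.1155] r 0.0309 top 0.0278 0.1539
0.02 axis y,z [0.0258 0.119 ] r 0.0299 top 0.0361 0.1555
0.04 axis y,z [0.0217 0.1144] r 0.0302 top 0.023 0.1473
```

The bottle has settled at mixer y = +26. Lifting off and going to the rocker.

Call:
{"op": "jog_arm", "data": {
  "targets": [
    [[0, 0, -20, 0, 0, 0], [0, 0, -45, 0, 0, 0], [-20, 7, -50, 0, 0, 0], [-50, 18, -50, 0, 0, 0], [-85, 30, -50, 0, 0, 0], [-117.5, 42, -40, 0, 0, 0], [-117.5, 42, -20, 0, 0, 0], [-117.5, 42, -20, 0, 0, 0]]
  ]
}}

```text
clock: 20.95
eef_pos: [0.3991, -0.2354, 0.1696]
orientation: [-3.14, 0.001, 0.046]
contact_force: [-0.3, 0.2, -0.5]
finger_gap: 0.0007
grip_force: 0.0
```

Run:
```python
from h import *
P=np.load('sceneP.npy'); im=np.load('sceneI.npy')
x,y,z=P[...,0],P[...,1],P[...,2]
m=(x>.37)&(x<.43)&(y>-.29)&(y<-.2)&(z>.096)&(z<.115); q=P[m]; print(m.sum(),q.min(0),q.max(0),q.mean(0)); t=q[q[:,2]>.1]; print(t.min(0),t.max(0),t.mean(0))
print(robot.get_state()['eef_pos'])
p,im,d=snap('side','s8'); c=im[180:335,205:375]; cv2.imwrite('pics/s8c.png',cv2.resize(c,None,fx=3.8,fy=3.8,interpolation=cv2.INTER_CUBIC))
```

```text
222 [ 0.38232596 -0.27227325  0.09602275] [ 0.41244486 -0.22786879  0.10744504] [ 0.39902282 -0.24914459  0.10090546]
[ 0.38668809 -0.26886654  0.10000712] [ 0.41171792 -0.22786879  0.10744504] [ 0.39893493 -0.24440441  0.10243694]
[ 0.39905956 -0.23540967  0.16956281]
```

View pics/s8c.png

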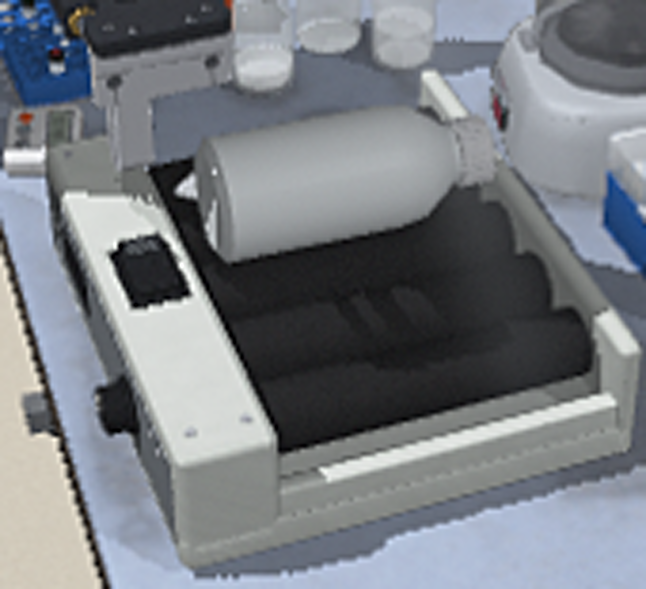

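The side crop shows the bottle in the inner bay beside the tube, whose tip is visible at (185,185). The rocker is at (148,268) and the finger hovers above its left half. Pressing now.

Call:
{"op": "jog_arm", "data": {
  "targets": [
    [[0, 0, 25, 0, 0, 0], [0, 0, 48, 0, 0, 0], [0, 0, 54, 0, 0, 0], [0, 0, 56, 0, 0, 0], [0, 0, 57.5, 0, 0, 0], [0, 0, 59, 0, 0, 0], [0, 0, 60, 0, 0, 0]]
  ]
}}

```text
clock: 21.88
eef_pos: [0.3999, -0.2356, 0.1107]
orientation: [3.141, -0.001, 0.047]
contact_force: [1.4, 1.8, 3.7]
finger_gap: 0.0007
grip_force: 1.6
```

Call:
{"op": "jog_arm", "data": {
  "targets": [
    [[0, 0, 1, 0, 0, 0], [0, 0, 2, 0, 0, 0], [0, 0, 3, 0, 0, 0], [0, 0, 3, 0, 0, 0]]
  ]
}}

```text
clock: 22.38
eef_pos: [0.4, -0.2356, 0.1093]
orientation: [3.141, -0.001, 0.047]
contact_force: [-9.0, 10.6, 32.0]
finger_gap: 0.0003
grip_force: 16.2
```

Call:
{"op": "jog_arm", "data": {
  "targets": [
    [[0, 0, 1, 0, 0, 0], [0, 0, 2, 0, 0, 0], [0, 0, 2, 0, 0, 0]]
  ]
}}

```text
clock: 22.75
eef_pos: [0.4002, -0.2357, 0.109]
orientation: [3.14, -0.002, 0.047]
contact_force: [-18.6, 15.6, 56.6]
finger_gap: 0.0004
grip_force: 28.5
```

Solid stop, so the rocker is fully down. Lifting away and checking.

Call:
{"op": "jog_arm", "data": {
  "targets": [
    [[0, 0, -10, 0, 0, 0], [0, 0, -50, 0, 0, 0], [0, 0, -100, 0, 0, 0], [-40, 30, -120, 0, 0, 0], [-80, 80, -120, 0, 0, 0], [-100, 130, -120, 0, 0, 0], [-100, 130, -120, 0, 0, 0]]
  ]
}}

```text
clock: 23.62
eef_pos: [0.3041, -0.3724, 0.2247]
orientation: [-3.141, 0.001, 0.043]
contact_force: [0.7, -0.3, 0.0]
finger_gap: 0.0005
grip_force: 0.0
```

```bash
python3 m.py s9
python3 - <<'E'
from h import *
p,im,d=snap('side'); a=cv2.resize(im[190:335,210:375],None,fx=3.3,fy=3.3,interpolation=cv2.INTER_CUBIC)
p,im,d=snap('scene'); P=pts(p,d); x,y,z=P[...,0],P[...,1],P[...,2]
m=(x>.385)&(x<.413)&(abs(y+.249)<.02)&(z>.08)&(z<.115);q=P[m]
print('n',len(q)); print('rocker slope dz/dy',np.polyfit(q[:,1]+.249,q[:,2],1) if len(q)>20 else 'hidden')
P0=np.load('sceneP.npy'); x,y,z=P0[...,0],P0[...,1],P0[...,2]
m=(x>.385)&(x<.413)&(abs(y+.249)<.02)&(z>.08)&(z<.115);q=P0[m]; print('before',np.polyfit(q[:,1]+.249,q[:,2],1))
cv2.imwrite('pics/f.png',a)
E
```

```text
23.625 [ 0.30414185 -0.37243925  0.22472469] [-3.14132421e+00  8.69430588e-04  4.28271825e-02] [ 0.72345421 -0.34181602  0.02266117]
n 1232 mixer-frame x -0.05868306878503645 0.11028964531451772
-0.06 axis y,z [0.021  0.1251] r 0.0201 top 0.0244 0.1481
-0.04 axis y,z [0.0238 0.116 ] r 0.0296 top 0.0252 0.1474
-0.02 axis y,z [0.0232 0.1154] r 0.03 top 0.0235 0.149
0.0 axis y,z [0.023  0.1142] r 0.031 top 0.024 0.1481
0.02 axis y,z [0.0214 0.117 ] r 0.0282 top 0.0225 0.1467
0.04 axis y,z [0.0219 0.1141] r 0.0309 top 0.0223 0.1467
n 86
rocker slope dz/dy [-0.33575705  0.09413258]
before [0.14771532 0.10012243]
```

View pics/f.png

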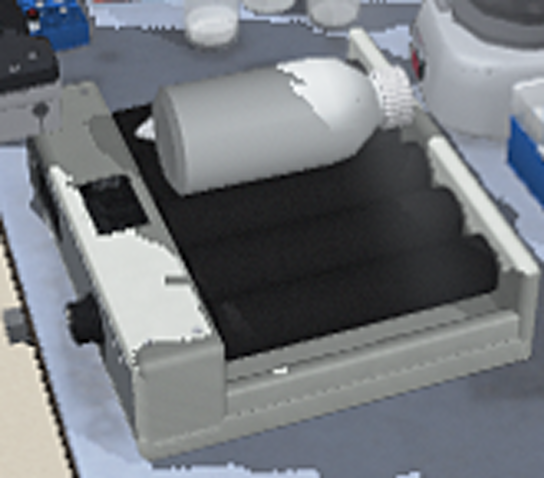

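The final crop shows the bottle resting in the inner bay at (270,125), with the tube tip still in its bay at (147,130). The rocker's slope has flipped (left half now down). Handing in.

```bash
python3 -c "
from workcell import robot
print(robot.hand_in())"
```

```text
the job is handed in; nothing more can be done
None
```

The white bottle now rests in the free bay beside the tube, the tube appears undisturbed in its end bay (the bottle hides most of it), and the rocker is pressed to on. I handed the job in at about 24 s; one caution is that the fingertips pressed the rocker with up to about 57 N at its stop, far more than the 2–3 N it needs, and I don't know whether the 40 N limit on the arm and gripper body covers that.

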